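Index a rotor on its balancing stand and slide the strobe lantern into place

TASK

The aluminium rotor on the balancing stand has one straight line across its rim, now turned out of sight underneath. Turn the rotor gently until that line is at the very top, between the two pointers, and let go so that it stays at rest there. Then slide the strobe lantern along the bench, never lifting or tipping it, round the circuit cards from its taped outline into the empty one, squared up inside it, leaving the cards undisturbed.

Things in the scene. Friction and masses are not known exactly. Their poses are not given: they have to be found in the camera images.
- balancer: balancing stand fixed to the bench, at the left or right: grey base 130 (x) x 180 (y) x 14 mm; two upright cheek plates 8 mm thick, 78 mm apart (centres) along x, 160 mm high over the middle 110 mm of y, 110 mm elsewhere; end guards 110 mm high; on each a slim steel pointer (4 mm in x, 16 in y) up to 185 mm. The rotor turns between the cheeks, axle along x. Origin: centre of the underside, z up, yaw up to 0.35 rad
- axle (a point): centre of the rotor, on its axle, 105 mm above the bench. Rotor: smooth solid aluminium drum, 160 mm diameter, 50 mm wide, its top 185 mm up, 25 mm proud of the cheeks. The axle sits in a sprung cradle: pressed down, the rotor gives way after about 2 N, 1 mm per further 1.2 N, at most 12 mm (about 16 N), and comes back up
- top_point (a point): the point on the stand where the line must come: midway between the two pointers, at the top of the rim, 185 mm above the bench, on the stand's centre
- line (a point): middle of the rotor's line, on the rim surface, 80 mm from the axle: a black line 7 mm wide right across the 50 mm rim; moves with the rotor. Five round black plugs, 14 mm across, are the other marks on the rim, every 60 degrees with the line in the sixth place. The line starts in the lower part, at least 105 degrees from the top either way
- rotor (a joint): rotor angle in rad, 0 (or 2 pi) with the line at the top; grows as the top of the rim moves to the stand's -y. Turns without end, balanced, 0.6 kg, slight bearing drag (about 0.012 N m): a light touch on the rim carries it along; let go while moving, it coasts a little
- lantern: strobe lantern loose on the bench: steel foot 100 (x) x 90 (y) x 14 mm; on its middle a square grey head 44 x 44 mm with glass windows and a black cap (46 mm), from 14 to 71 mm above the bench, sides parallel to the foot; 0.5 to 0.9 kg; pushed or pulled high up, it tips on its foot. Origin: centre of the foot's underside. Same look from both ends: it may stand either way round in the outline
- park_outline: white tape rectangle on the bench, inside 120 (x) x 110 (y) mm, flat, where the lantern stands at the start; origin at its centre
- work_outline: the empty white tape rectangle of the same size and flatness, between the stand and the park outline, where the lantern must go; its x is the 120 mm side, for the foot's 100 mm side; origin at its centre
- card_left: bystander: tan circuit card upright in a grey connector foot 84 (x) x 28 (y) x 24 mm, 80 mm high in all, 0.3 kg, loose; origin at the centre of its underside. Stands left (+y) of the work outline
- card_right: bystander: the same with a dark green card, right (-y) of the work outline
Mind the look-alikes: they are no part of the job. Of the things that look like the lantern, take the one that is farthest from the robot's base at the start. There is more than one size of the balancer; the job needs the larger.

How it is judged:
On the way, in this order (a step that is already met when the one before it is completed fails the run):
1. the rotor's line rests at the top, let go, before the lantern leaves its outline (distance between line and top_point below 0.01 m and velocity of joint rotor between -0.1 and 0.1 rad/s and contact force between each of the arm, the fingers and balancer below 0.05 N and horizontal distance between lantern and park_outline below 0.03 m), for 0.3 s.
2. the lantern stands squarely in the empty outline (horizontal distance between lantern and work_outline below 0.015 m and angle between the x axis of lantern and the x axis of work_outline, either way round below 0.2 rad and height (world z) of lantern below 0.004 m and angle between lantern's own z axis and vertical below 0.05 rad and linear speed of lantern below 0.02 m/s), for 0.2 s.
At the end, for the whole second after the job is handed in: the rotor is still with its line within 10 mm of the top point, and the lantern stands still and upright on the bench within 15 mm of the work outline's centre and within 0.2 rad of square with it (either way round) (all of step 2 and distance between line and top_point below 0.01 m and velocity of joint rotor between -0.1 and 0.1 rad/s); the robot touches nothing.
It fails at once if the stand or rotor is pressed with more than 40 N (contact force between the fingers and balancer above 40 N).
It fails at once if the lantern is lifted more than 8 mm (height (world z) of lantern above 0.008 m).
It fails at once if the lantern is tipped (angle between lantern's own z axis and vertical above 0.15 rad).
It fails at once if a circuit card is moved more than 15 mm (distance of any of card_left, card_right from where it was at the start of the episode above 0.015 m).
It fails at once if a circuit card is tipped (angle between any of card_left, card_right's own z axis and vertical above 0.3 rad).
It also fails if it takes over 72 s, if anything falls off the work surface, if the arm or the gripper's body presses on something with over 40 N, if the wrist force passes 120 N, or if a joint passes its speed limit or range.

ROBOT

A 6-joint arm with a two-finger parallel gripper is mounted at the origin on the work surface. World frame = base frame: x ahead of the robot, y to its left, z up, the work surface at z = 0. Lengths are in m, angles in rad, forces in N, time in s.
With the tool pointing down it reaches from about 0.3 to 0.825 m from the base axis. Payload 5.4 kg.
Tool frame: the origin (TCP) lies where the fingers leave the gripper's body, on its centre line; the fingertips stand env.tip_extent ahead of it and the grasp point (between the pads) lies 69 mm ahead of it (env.tip_extent is the distance from the TCP to the fingertips, in m); z points along the fingers, y is the direction in which the jaws open and shut (so a half turn about z gives the same grasp; the last joint's range is limited). The gripper opens to 92 mm and grips with 3 to 60 N. Pads are 20 mm wide; open, the fingers measure 128 mm over their backs; the gripper's body (75 mm by 189 mm) begins 69 mm behind the grasp point.
Start: joints at [1.074, 0.158, 1.597, -0, 1.386, -0.21], TCP at [0.163, 0.551, 0.303] pointing down, gripper open.
Joint ranges: [-2.91, 2.91], [-0.94, 2.29], [0.18, 2.7], [-1.29, 4.43], [0.17, 2.64], [-3, 3]. Speed limits (rad/s): [2.57, 2.57, 3.14, 3.14, 3.14, 3.14].

INTERFACE

Orientations are given as [roll, pitch, yaw] about the fixed x, y, z axes, in that order (R = Rz(yaw) Ry(pitch) Rx(roll)).
In Python, from bench import env, ik, readout, vision, workorder, spot_in, pinpoint gives the robot as it stands. Calls block until the motion is done:
- env.reach(position, orientation): joint-space move of the TCP to a pose.
- env.servo_line(position, vel=0.15, ori=None): straight line of the TCP; ori=None keeps the orientation; vel is the mean speed in m/s.
- env.movej(angles): joint-space move.
- env.move_gripper(opening, newtons=None): opening from 0.0 (shut) to 1.0 (fully open); newtons is the grip in N (None keeps the last); returns when the fingers have stopped.
- env.pause(seconds).
- ik(position, orientation): joint angles nearest the present ones, or None.
- readout.get_obs(): the state.
- vision.get_image(name): name is "side" or "top" or "wrist"; returns the picture (384x512x3 uint8, red, green, blue); there is no depth.
- vision.camera_params(name): a dict with "mtx" (3x3 intrinsics, pixels), "R" (3x3) and "t" (3): a world point X has camera coordinates R X + t; the wrist camera has in their place "hand_eye" (4x4, takes a point from camera to tool coordinates, whose origin is the TCP and whose axes are the flange's). Camera axes: x right, y down, z forward; pixel columns grow to the right and rows downward; lengths in m; the calibration is good to about 2 mm. A picture is of the moment at which its call begins: read the wrist's pose just before it. camera_params takes no time and is no camera call.
A pose or a line that the arm cannot do raises env.MotionError and nothing moves.
- workorder.sign_off(): hands the job in, once; it reports no verdict.
Trained networks look in the newest picture that a camera, given by its name, has taken for a name from the list of things; names that differ only in an ending like _2 or _b are one class to them, and where a whole thing is asked for, a point or a joint stands for the part that bears it (a point fixed in the world has none). Each returns a list of dicts, best first, with "score" (0 to 1); they miss things now and then, are a little off and sometimes report something else, mostly with a low value. They report only what shows in the picture. A call takes as long as a camera call. They do not tell look-alikes from the thing itself.
- spot_in(camera, name): "xy" ([column, row] in pixels, amid what is visible of it).
- pinpoint(camera, name): "xy" ([column, row] in pixels: a listed point, or the origin of a listed thing).
The state is a dict: "time": time; "joints": joint angles; "joint_velocities": joint speeds; "joint_efforts": joint torques, N m; "ee_pos": TCP position; "ee_rot": TCP orientation; "ft_force": force on the tool from outside, world axes, zero at the start; "torque": the same for the moment, N m; "finger_gap": opening from 0.0 (shut) to 1.0 (fully open).
Only numpy, scipy, OpenCV 4.12 (cv2) and the standard library are available. Lean on these libraries where they do the work, as an engineer would, in place of code of your own. Each camera call takes 0.05 s, during which the arm holds its last target. There are 200 camera calls.

## Working session

There is one attempt and no reset: what is moved stays moved. The work goes in short steps, each a Python script; the robot and the scene stay as the last script left them, time stands still between calls to the robot, and variables do not carry over. Pictures are saved under pics/ and viewed, about 8 in all and at most 12, crops included, and the job is handed in when it is done.

```bash
ls; mkdir -p pics
cat > h.py <<'E'
import numpy as np, cv2
from bench import env, ik, readout, vision, workorder, spot_in, pinpoint
def save(cam,fn):
    im=vision.get_image(cam); cv2.imwrite('pics/'+fn,im[:,:,::-1]); return im
def cam(name,obs=None):
    p=vision.camera_params(name); K=np.array(p['mtx'])
    if 'R' in p: return K,np.array(p['R']),np.array(p['t'])
    from scipy.spatial.transform import Rotation as Ro
    o=obs or readout.get_obs(); T=np.eye(4); r=np.array(o['ee_rot'])
    T[:3,:3]=r if r.shape==(3,3) else Ro.from_euler('xyz',r).as_matrix(); T[:3,3]=o['ee_pos']
    C=np.linalg.inv(T@np.array(p['hand_eye'])); return K,C[:3,:3],C[:3,3]
def back(c,xy,z):
    K,R,t=c; d=R.T@np.linalg.inv(K)@np.array([xy[0],xy[1],1.]); o=-R.T@t
    return o+d*(z-o[2])/d[2]
def proj(c,X):
    K,R,t=c; q=(R@np.atleast_2d(X).T).T+t; q=q@K.T; return q[:,:2]/q[:,2:]
E
python3 - <<'E'
from h import *
a=save('top','t0.png'); b=save('side','s0.png')
cv2.imwrite('pics/b0.png',cv2.resize(np.vstack([a,b])[:,:,::-1],(800,1200))[:600]) 
zs=dict(balancer=0,lantern=0,park_outline=0,work_outline=0,card_left=0,card_right=0,top_point=.185,axle=.105)
for n in ('top','side'):
    c=cam(n); print(n,'campos',(-c[1].T@c[2]).round(3))
    for k in zs:
        for d in pinpoint(n,k)[:4]: print(k,np.round(d['xy'],1),round(d['score'],2),back(c,d['xy'],zs[k]).round(3))
o=readout.get_obs(); print(o, env.tip_extent)
E
```

```text
pics
top campos [0.36  0.021 1.206]
balancer [348.2 162.7] 0.91 [ 0.579 -0.306  0.   ]
balancer [332.1 236.7] 0.7 [ 0.355 -0.249  0.   ]
balancer [357.3 153. ] 0.28 [ 0.608 -0.335  0.   ]
lantern [144.7 183.8] 0.62 [0.518 0.311 0.   ]
lantern [150.1 240.2] 0.61 [0.349 0.292 0.   ]
card_left [204.  185.6] 0.61 [0.511 0.133 0.   ]
card_left [288.1 165.6] 0.35 [ 0.571 -0.122  0.   ]
card_right [283.7 163.5] 0.8 [ 0.577 -0.109  0.   ]
top_point [368.7 147.7] 0.97 [ 0.584 -0.31   0.185]
top_point [346.3 232.8] 0.59 [ 0.365 -0.244  0.185]
axle [339.9 235.8] 0.77 [ 0.357 -0.247  0.105]
axle [359.8 156.3] 0.66 [ 0.577 -0.31   0.105]
side campos [ 0.429 -0.625  0.855]
balancer [309.6 331.6] 0.91 [ 0.588 -0.307  0.   ]
balancer [204.2 319.7] 0.69 [ 0.352 -0.261  0.   ]
balancer [292.4 257.3] 0.28 [ 0.578 -0.113  0.   ]
lantern [202.7 154.6] 0.84 [0.344 0.29  0.   ]
lantern [257.8 147.5] 0.56 [0.526 0.311 0.   ]
park_outline [255.6 149. ] 0.49 [0.518 0.304 0.   ]
card_left [260.6 192.8] 0.85 [0.517 0.113 0.   ]
card_left [311.6 306.8] 0.62 [ 0.603 -0.249  0.   ]
card_right [291.7 259.6] 0.69 [ 
[... 217 characters left out ...]
]
{'time': 0.9, 'joints': array([ 1.07386959e+00,  1.58364435e-01,  1.59698834e+00,  1.24368441e-05,
        1.38623186e+00, -2.10099513e-01]), 'joint_velocities': array([-3.32645764e-04, -2.07278503e-04, -2.15974151e-04, -1.61888404e-03,
        6.62486077e-05, -2.17488107e-03]), 'joint_efforts': array([ 1.93075306e-03, -3.85589898e+01, -3.22353315e+01,  7.01635215e-02,
        3.09295824e-02, -9.35698358e-05]), 'ee_pos': array([0.16268176, 0.5514875 , 0.30272699]), 'ee_rot': array([ 3.14158226e+00, -1.02844998e-05,  2.85476315e+00]), 'ft_force': array([-0.19769642,  0.97342766, -0.22238484]), 'torque': array([-0.03490344, -0.03858222,  0.03634355]), 'finger_gap': 0.9992385431922131} 0.0881
```

View pics/t0.png

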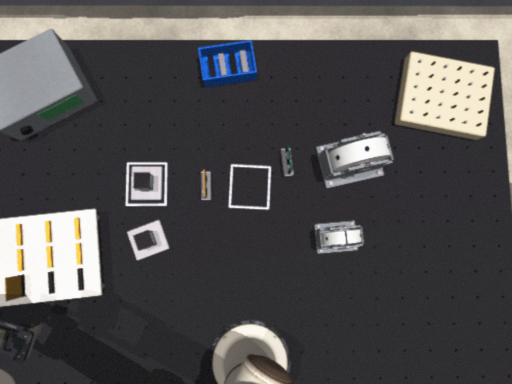

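View pics/s0.png

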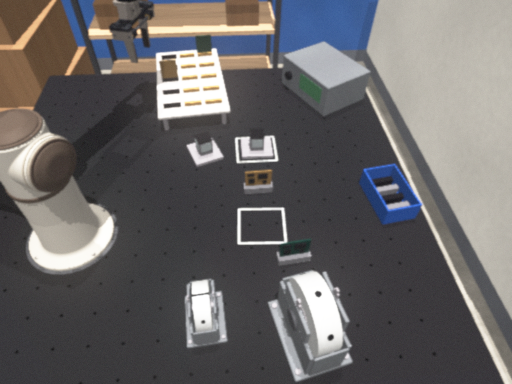

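The top view has lantern look-alikes at (147,183), standing in the outline and farther away, and at (149,238), nearer. The stands are the larger one at (352,158) and the smaller at (338,237). I choose (147,183) and (352,158), and will check both in a close crop.

Run:
```python
from h import *
a=cv2.imread('pics/t0.png'); b=cv2.imread('pics/s0.png')
f=lambda im,x,y,w,h,W,H: cv2.resize(im[y:y+h,x:x+w],(W,H),interpolation=cv2.INTER_CUBIC)
cv2.imwrite('pics/crop0.png',np.vstack([f(a,115,130,200,100,800,300)*1,np.hstack([f(a,305,120,100,75,400,300),f(b,260,255,100,75,400,300)])]))
c=cam('top')
# outlines: white tape
m=(a.min(2)>190).astype(np.uint8)
cs,_=cv2.findContours(m,cv2.RETR_CCOMP,cv2.CHAIN_APPROX_NONE)
for k in cs:
    r=cv2.minAreaRect(k)
    if 400<r[1][0]*r[1][1]<4000 and r[0][1]<260:
        w=np.array([back(c,p,0)[:2] for p in cv2.boxPoints(r)]); e=w[1]-w[0]; g=w[2]-w[1]
        print(np.round(r[0],1),'ctr',w.mean(0).round(4),'len',np.linalg.norm(e).round(3),np.linalg.norm(g).round(3),'ang',np.degrees(np.arctan2(e[1],e[0])).round(1))
```

```text
[147.6 239.7] ctr [0.3508 0.2988] len 0.097 0.087 ang -69.7
[146.4 239.5] ctr [0.3512 0.3025] len 0.079 0.062 ang -70.3
[146.  182.5] ctr [0.5217 0.307 ] len 0.084 0.094 ang -90.3
[249.5 186.6] ctr [ 0.5075 -0.0043] len 0.13 0.122 ang -3.0
[249.5 186.6] ctr [ 0.5076 -0.0044] len 0.126 0.116 ang -3.2
[146. 184.] ctr [0.5173 0.3069] len 0.12 0.127 ang -90.3
[146.  183.5] ctr [0.5188 0.3069] len 0.124 0.114 ang 1.4
[362.8 149.7] ctr [ 0.6189 -0.3524] len 0.154 0.061 ang -77.4
[483.   30.5] ctr [ 1.003  -0.7521] len 0.181 0.077 ang -90.0
[263.   28.5] ctr [ 1.0094 -0.0516] len 0.31 0.063 ang -90.0
[61.1 24.5] ctr [1.0225 0.5814] len 0.056 0.079 ang -38.6
[22.2 29.8] ctr [1.0048 0.701 ] len 0.142 0.059 ang -74.8
```

View pics/crop0.png

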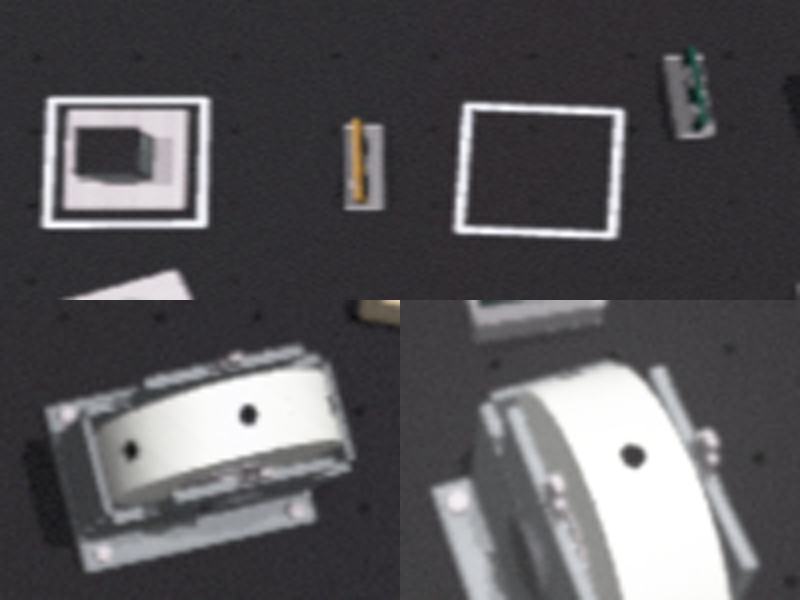

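The crop confirms it: the lantern stands in the taped outline at top (146,183). The larger rotor has a plug almost at the top at (367,148) and another at (337,157), and its pointers are at (363,134) and (367,162). So the line is at about ±120° or 180°. I'll move in now, with a rim unwrapper to track the marks.

```bash
cat >> h.py <<'E'
C0=np.array([0.584,-0.309]); S=0.225
ex=np.array([np.cos(S),np.sin(S)]); ey=np.array([-np.sin(S),np.cos(S)])
def unwrap(name,im):
    # rows: x local -22..22 (1mm), cols: theta -85..85 deg (1 deg, + toward stand -y)
    th=np.radians(np.arange(-85,86)); xl=np.arange(-22,23)/1000
    T,Xl=np.meshgrid(th,xl); P=C0+Xl[...,None]*ex-.08*np.sin(T)[...,None]*ey
    X=np.dstack([P,.105+.08*np.cos(T)]); uv=proj(cam(name),X.reshape(-1,3)).reshape(45,171,2).astype(np.float32)
    return cv2.remap(im,uv[...,0],uv[...,1],cv2.INTER_LINEAR)
def marks(show=True):
    out=[]
    for n in ('top','side'):
        u=unwrap(n,vision.get_image(n)); g=u.max(2).astype(float)
        out.append(u)
        c=g[18:27].mean(0); e=np.minimum(g[4:12].mean(0),255); f=g[33:41].mean(0)
        print(n,'t',round(readout.get_obs()['time'],1)); 
        for th in range(-80,81,4): 
            i=th+85
            print(f"{th}:{c[i-1:i+2].mean():.0f}/{e[i-1:i+2].mean():.0f}/{f[i-1:i+2].mean():.0f}",end=' ')
        print()
    return np.vstack(out)
TIP=env.tip_extent
def tip(yl,z,xl=0): return np.r_[C0+xl*ex+yl*ey,z+TIP]
E
python3 - <<'E'
from h import *
u=marks(); cv2.imwrite('pics/u0.png',cv2.resize(u[:,:,::-1],(684,360)))
env.move_gripper(0)
best=None
for y in (S+np.pi/2,S-np.pi/2):
    q=ik(tip(0.028,.23),[np.pi,0,y]); print(y,q)
E
```

```text
top t 0.9
-80:129/135/128 -76:136/147/137 -72:128/159/149 -68:82/167/159 -64:48/178/169 -60:109/191/184 -56:189/204/198 -52:212/215/209 -48:223/222/219 -44:229/230/225 -40:233/236/229 -36:238/241/235 -32:242/244/240 -28:247/248/245 -24:250/251/249 -20:251/252/251 -16:252/253/252 -12:253/253/252 -8:213/253/253 -4:71/253/252 0:125/252/252 4:245/251/252 8:251/251/251 12:250/250/250 16:249/249/249 20:248/248/248 24:247/247/247 28:245/245/244 32:243/243/241 36:239/238/237 40:233/233/233 44:217/224/227 48:178/208/213 52:141/185/191 56:129/168/173 60:127/158/162 64:125/152/155 68:124/151/154 72:125/155/157 76:126/163/164 80:130/174/174 
side t 1.0
-80:241/197/240 -76:233/216/232 -72:221/224/224 -68:208/224/219 -64:201/223/217 -60:206/226/220 -56:219/231/226 -52:233/237/232 -48:241/243/238 -44:246/248/243 -40:249/250/246 -36:251/252/250 -32:252/253/252 -28:253/253/253 -24:254/254/254 -20:254/254/254 -16:254/255/254 -12:255/255/254 -8:226/255/255 -4:91/255/255 0:128/255/255 4:253/255/255 8:255/255/255 12:255/255/255 16:255/255/255 20:255/255/255 24:255/255/255 28:255/255/255 32:254/255/254 36:254/254/254 40:254/253/253 44:253/253/252 48:251/251/251 52:217/249/249 56:87/245/246 60:109/240/241 64:219/233/234 68:226/225/227 72:218/215/218 76:204/199/204 80:189/185/190 
1.7957963267948966 [-0.64130394  0.32271669  1.37238323  0.          1.44649274 -0.86630394]
-1.3457963267948965 [-6.41303941e-01  3.22716689e-01  1.37238323e+00 -4.44089210e-16
  1.44649274e+00  2.27528871e+00]
```

View pics/u0.png

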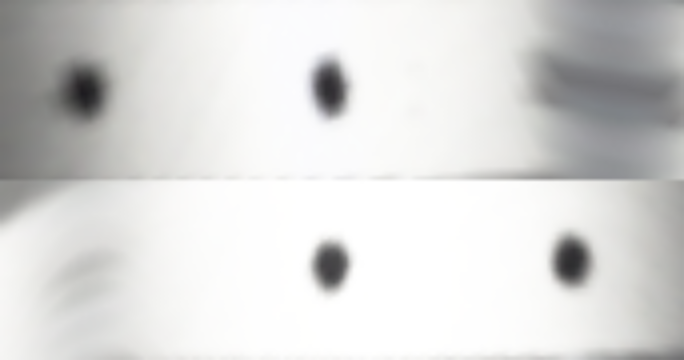

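Picture 4 shows the unwrapped rim: plugs at −63°, −3° and +57°, and both cameras agree. I'll stroke with the closed fingertips.

```bash
cat >> h.py <<'E'
def stroke(d,amp=.030,z=.180,v=.12,ret=True,end=None):
    # d=+1: rim top toward stand -y (theta grows)
    end=-d*amp if end is None else end
    env.servo_line(tip(d*amp,.192),.25)
    env.servo_line(tip(d*amp,z),.06); f1=readout.get_obs()['ft_force'][2]
    env.servo_line(tip(end,z),v); f2=readout.get_obs()['ft_force'][2]
    env.pause(.1)
    env.servo_line(tip(end,.20),.12)
    print('fz',round(f1,1),round(f2,1),'t',round(readout.get_obs()['time'],2))
def peaks():
    for n in ('top','side'):
        g=unwrap(n,vision.get_image(n)).max(2).astype(float); r=[]
        for k in (slice(18,27),slice(4,11),slice(34,41)):
            p=g[k].mean(0); b=cv2.medianBlur(p.astype(np.uint8)[None],61)[0] if 0 else np.minimum(np.roll(p,12),np.roll(p,-12))
            w=np.clip(b-p-35,0,None); w[:14]=0; w[-14:]=0
            L,l=cv2.connectedComponents((w>0).astype(np.uint8)[None]); l=l[0]
            r.append([round(float((w*np.arange(-85,86))[l==i].sum()/w[l==i].sum()),1) for i in range(1,L) if w[l==i].sum()>80])
        print(n,'mid',r[0],'edges',r[1],r[2])
E
python3 - <<'E'
from h import *
peaks()
env.reach(tip(0.03,.23),[np.pi,0,S+np.pi/2]); print(readout.get_obs()['time'])
stroke(1); peaks()
im=np.vstack([unwrap(n,vision.get_image(n)) for n in ('top','side')]); cv2.imwrite('pics/u1.png',cv2.resize(im[:,:,::-1],(684,360)))
E
```

```text
top mid [-64.4, -3.0] edges [] []
side mid [-2.8, 57.3] edges [] []
5.7
fz 4.3 4.4 t 7.42
top mid [-22.3, -1.1] edges [-10.7] [12.6]
side mid [39.7] edges [-6.4] []
```

View pics/u1.png

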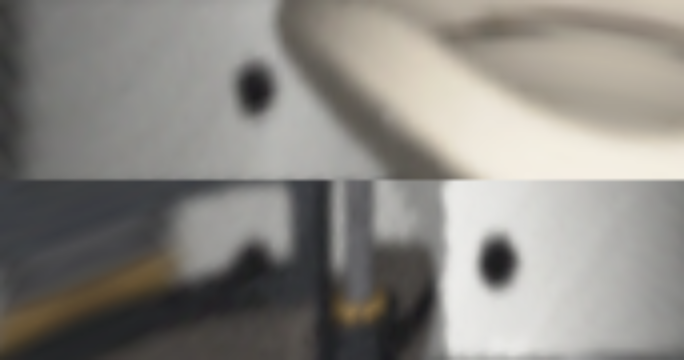

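Turned +42.6°: a plug is now at −22°/+39.5°, and a dark band shows at the left edge near −80°, which may be the line. Another stroke the same way.

Run:
```python
from h import *
stroke(1); peaks()
im=np.vstack([unwrap(n,vision.get_image(n)) for n in ('top','side')]); cv2.imwrite('pics/u2.png',cv2.resize(im[:,:,::-1],(684,360)))
```

```text
fz 5.5 4.2 t 9.43
top mid [-40.5, -1.8] edges [-40.6, -11.0] [-40.4, 12.1]
side mid [] edges [-6.0] []
```

View pics/u2.png

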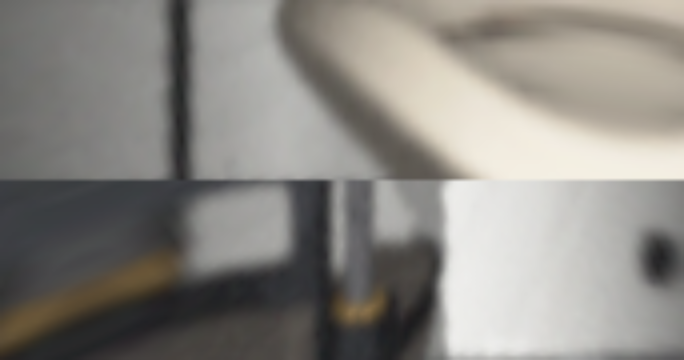

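The line is in view at −40.5°. A 57 mm stroke brings it to the top; then I'll back off and check.

Run:
```python
from h import *
stroke(1,amp=.0285)
p=tip(-.03,.24); env.servo_line(p,.25)
# clear off toward lantern, high, opening on the way
env.reach([0.519,0.307,0.25],[np.pi,0,np.pi/2]) if ik([0.519,0.307,0.25],[np.pi,0,np.pi/2]) is not None else print('noik')
peaks(); env.move_gripper(1.0); o=readout.get_obs(); print(o['time'],o['joints'],o['ee_pos'],o['ee_rot'])
for k in ('line','top_point'):
  for n in ('side','top'):
    vision.get_image(n); c=cam(n); print(k,n,[(back(c,d['xy'],.185).round(4),round(d['score'],2)) for d in pinpoint(n,k)[:2]])
W=save('wrist','w3.png'); t=cv2.imread('pics/t0.png')
vision.get_image('wrist'); c=cam('wrist')
for k in ('lantern','park_outline'): print(k,[(np.round(d['xy'],1),back(c,d['xy'],0).round(4),round(d['score'],2)) for d in pinpoint('wrist',k)[:3]])
im=np.vstack([unwrap(n,vision.get_image(n)) for n in ('top','side')])[:,:,::-1]
cv2.imwrite('pics/v3.png',np.vstack([cv2.resize(im,(512,200)),cv2.imread('pics/w3.png')]))
```

```text
fz 4.6 5.3 t 11.4
top mid [-62.4, -1.5] edges [-1.5] [-1.3]
side mid [-0.9, 59.0] edges [-1.1] [-1.0]
15.5167 [3.33991653e-01 2.72516847e-01 1.57042119e+00 2.29489614e-05
 1.29866002e+00 3.33987452e-01] [0.51899713 0.30700583 0.24999604] [-3.14158030e+00 -1.91110669e-05  1.57079436e+00]
line side [(array([ 0.3649, -0.2914,  0.185 ]), 0.73), (array([ 0.5818, -0.3088,  0.185 ]), 0.72)]
line top [(array([ 0.3556, -0.2381,  0.185 ]), 0.94), (array([ 0.5852, -0.3089,  0.185 ]), 0.66)]
top_point side [(array([ 0.3613, -0.2869,  0.185 ]), 0.7), (array([ 0.5876, -0.304 ,  0.185 ]), 0.61)]
top_point top [(array([ 0.5736, -0.3045,  0.185 ]), 0.92), (array([ 0.3613, -0.2411,  0.185 ]), 0.69)]
lantern [(array([258.7, 181.8]), array([0.5207, 0.3003, 0.    ]), 0.96), (array([102.6, 182.5]), array([0.3504, 0.2997, 0.    ]), 0.61)]
park_outline []
```

View pics/v3.png

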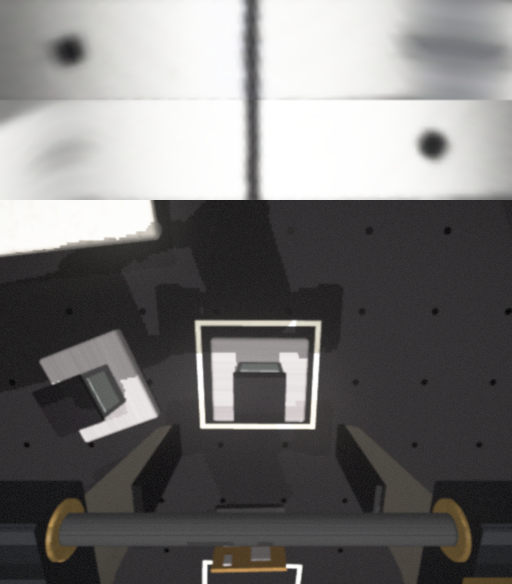

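Line at −1° (about 1.5 mm) in both cameras with the arm away. The wrist picture shows the lantern square in its outline, foot x 211–309, at (260,180). Before leaving the rotor I'll check the line against the pointers and measure the foot.

Run:
```python
from h import *
f=lambda im,x,y,w,h,W,H: cv2.resize(im[y:y+h,x:x+w],(W,H),interpolation=cv2.INTER_CUBIC)
a=vision.get_image('top');b=vision.get_image('side')
P=[np.r_[C0+s*.039*ex,.185] for s in(-1,1)]
out=[]
for n,im,x,y in(('top',a,332,120),('side',b,280,260)):
    q=f(im[:,:,::-1],x,y,60,60,400,400)
    for p in proj(cam(n),np.array(P)): cv2.circle(q,tuple(int(v) for v in ((p-[x,y]+.5)*400/60)),3,(0,0,255),1)
    out.append(q)
cv2.imwrite('pics/r4.png',np.hstack(out))
# foot from wrist image
w=cv2.imread('pics/w3.png'); g=w.max(2); c=cam('wrist')
roi=g[122:226,198:320]
print('row 165:',g[165,195:325].tolist()); print('col 222:',g[118:232,222].tolist()); print('col 300:',g[118:232,300].tolist())
for uv in ((211,138),(309,138),(309,221),(211,221)): print(uv,back(c,uv,.014).round(4))
o=readout.get_obs()
```

```text
row 165: [73, 131, 229, 253, 254, 254, 247, 185, 104, 70, 68, 70, 71, 74, 71, 89, 150, 200, 228, 235, 236, 237, 236, 236, 237, 237, 236, 236, 237, 237, 237, 237, 238, 237, 236, 237, 236, 237, 236, 230, 221, 194, 140, 98, 85, 87, 90, 100, 110, 111, 109, 111, 110, 105, 110, 110, 112, 111, 110, 110, 108, 109, 109, 110, 109, 111, 109, 112, 109, 109, 107, 105, 108, 108, 109, 109, 107, 105, 107, 109, 107, 102, 95, 83, 83, 107, 176, 222, 235, 236, 237, 238, 238, 237, 236, 237, 237, 237, 236, 237, 237, 236, 236, 237, 236, 237, 234, 236, 237, 236, 229, 206, 159, 96, 69, 67, 71, 106, 202, 249, 254, 254, 253, 232, 134, 70, 66, 63, 64, 61]
col 222: [43, 78, 148, 209, 222, 222, 206, 162, 85, 48, 44, 45, 45, 47, 51, 48, 44, 48, 64, 80, 106, 126, 142, 150, 157, 153, 153, 155, 154, 155, 152, 158, 155, 164, 192, 227, 237, 238, 237, 238, 240, 239, 236, 236, 233, 233, 236, 236, 236, 235, 235, 234, 233, 234, 232, 234, 234, 235, 234, 234, 233, 233, 232, 235, 237, 237, 237, 233, 234, 234, 232, 231, 230, 234, 236, 238, 234, 237, 236, 236, 237, 236, 234, 235, 234, 234, 234, 231, 219, 214, 213, 214, 215, 212, 212, 215, 215, 214, 215, 216, 218, 207, 173, 107, 84, 143, 227, 252, 253, 248, 192, 101, 57, 59]
col 300: [40, 68, 134, 199, 223, 224, 222, 193, 112, 49, 40, 45, 47, 40, 43, 44, 46, 45, 48, 62, 88, 115, 135, 142, 152, 151, 153, 155, 157, 156, 152, 152, 151, 152, 154, 156, 153, 151, 159, 164, 199, 233, 238, 237, 235, 234, 236, 237, 236, 236, 235, 235, 235, 234, 234, 232, 231, 233, 232, 234, 234, 234, 233, 235, 236, 235, 236, 232, 231, 231, 232, 232, 230, 232, 234, 236, 236, 236, 236, 236, 236, 233, 228, 216, 216, 216, 218, 218, 216, 214, 212, 211, 212, 210, 211, 213, 211, 215, 212, 217, 218, 218, 209, 181, 113, 124, 219, 252, 254, 252, 225, 126, 64, 61]
(211, 138) [0.4728 0.3494 0.014 ]
(309, 138) [0.5712 0.3493 0.014 ]
(309, 221) [0.5752 0.26   0.014 ]
(211, 221) [0.469  0.2601 0.014 ]
```

View pics/r4.png

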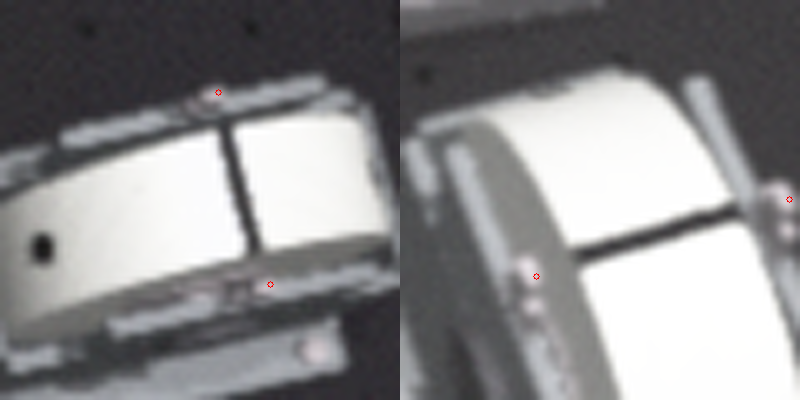

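Against the pointers (top crop tops near (208,98) and (248,288); side crop (525,268) and (775,192)) the line looks up to about 5 mm to −y. A wireframe overlay of the stand should settle the centre more exactly.

Run:
```python
from h import *
import sys
a=vision.get_image('top');b=vision.get_image('side')
def wire(c0,s):
    ex=np.array([np.cos(s),np.sin(s)]); ey=np.array([-np.sin(s),np.cos(s)])
    B=lambda x,X,y,Y,z:[np.r_[c0+i*ex+j*ey,z] for i,j in((x,y),(X,y),(X,Y),(x,Y))]
    L=[B(-.065,.065,-.09,.09,.014)]
    for k in(-.039,.039): L+=[B(k-.004,k+.004,-.055,.055,.16),B(k-.002,k+.002,-.008,.008,.185)]
    return L
# fit on edge strength of base+cheek outlines, both cameras
from scipy.optimize import minimize
E=[]
for n,im in(('top',a),('side',b)):
    g=cv2.GaussianBlur(cv2.cvtColor(im,cv2.COLOR_RGB2GRAY).astype(np.float32),(0,0),1.0)
    E.append((cam(n),np.minimum(np.hypot(cv2.Sobel(g,5,1,0),cv2.Sobel(g,5,0,1)),150)))
def score(p,which=(0,1)):
    s=0
    for i in which:
        c,e=E[i]
        for poly in wire(np.array(p[:2]),p[2]):
            q=np.array(poly); q=np.vstack([np.linspace(q[i],q[(i+1)%4],30) for i in range(4)])
            uv=proj(c,q).astype(np.float32)
            s+=cv2.remap(e,uv[None,:,0],uv[None,:,1],cv2.INTER_LINEAR).mean()
    return -s
for w in((0,),(1,),(0,1)):
    r=max(((-score((.584+dx,-.307+dy,s),w),dx,dy,s) for dx in np.arange(-.012,.0121,.002) for dy in np.arange(-.012,.0121,.002) for s in np.arange(.15,.31,.02)))
    f=minimize(score,(.584+r[1],-.307+r[2],r[3]),args=(w,),method='Nelder-Mead',options=dict(initial_simplex=np.array([[.584+r[1]+u,-.307+r[2]+v,r[3]+t] for u,v,t in((0,0,0),(.001,0,0),(0,.001,0),(0,0,.01))])))
    print(w,f.x.round(4),f.fun.round(1))
out=[]
for n,im,x,y in(('top',a,305,115),('side',b,260,255)):
    k=4; q=cv2.resize(im[y:y+100,x:x+100,::-1],(400,400),interpolation=cv2.INTER_CUBIC)
    for poly in wire(f.x[:2],f.x[2]): cv2.polylines(q,[np.int32((proj(cam(n),np.array(poly))-[x,y]+.5)*k)],True,(0,0,255),1)
    out.append(q)
cv2.imwrite('pics/r5.png',np.hstack(out))
```

```text
(0,) [ 0.5839 -0.3078  0.232 ] -607.6
(1,) [ 0.5826 -0.3094  0.2175] -591.8
(0, 1) [ 0.5832 -0.3093  0.2206] -1190.2
```

View pics/r5.png

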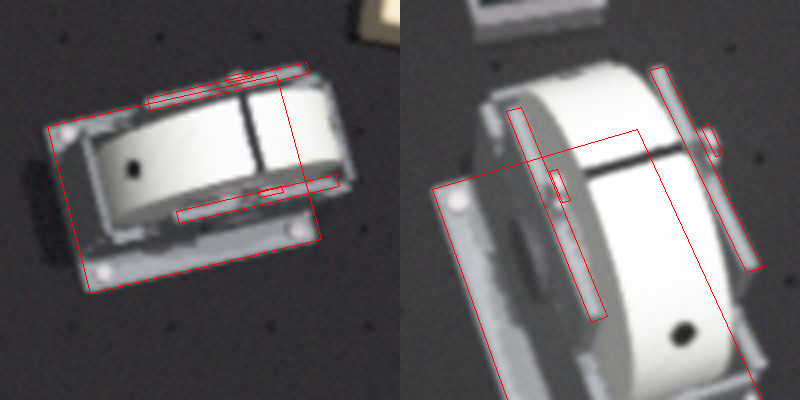

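The fit puts the stand centre at (0.583,−0.309), with the line about 2 mm from the top point. On to the lantern: grip the head low, drag it round the far side of the tan card, turn it to the outline's −3°, and release.

Run:
```python
from h import *
Z=.019+TIP; D=[np.pi,0,np.pi/2]
env.servo_line([.522,.3045,.25],.2); env.servo_line([.522,.3045,Z],.12)
env.move_gripper(0,20); o=readout.get_obs(); print('gap mm',o['finger_gap']*92,o['ft_force'].round(1),o['time'])
env.servo_line([.63,.300,Z],.1); print(readout.get_obs()['ft_force'].round(1))
env.servo_line([.63,.0,Z],.12); print(readout.get_obs()['ft_force'].round(1))
F=[np.pi,0,np.pi/2-.053]
env.servo_line([.5075,-.0043,Z],.1,ori=F); o=readout.get_obs(); print(o['ft_force'].round(1),o['time'],o['ee_pos'].round(4))
a=save('top','t6.png'); b=save('side','s6.png')
f=lambda im,x,y,w,h,W,H: cv2.resize(im[y:y+h,x:x+w,::-1],(W,H),interpolation=cv2.INTER_CUBIC)
cv2.imwrite('pics/v6.png',np.hstack([f(a,180,120,130,120,400,370),f(b,210,160,130,120,400,370)]))
```

```text
gap mm 43.941323075301966 [-5.  -1.5  3.4] 18.7917
[-2.6 -0.2  0.8]
[-0.3  1.  -2.4]
[-1.  -0.1 -6. ] 24.05 [ 0.5074 -0.0043  0.1069]
```

View pics/v6.png

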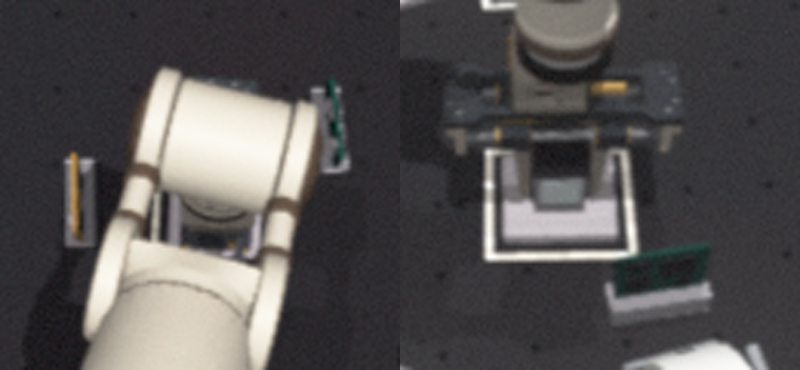

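The lantern sits within the outline with even margins and both cards stand. I'll release, lift away and measure.

Run:
```python
from h import *
env.move_gripper(.85); p=readout.get_obs()['ee_pos']
env.servo_line([p[0],p[1],.25],.15)
env.reach([.40,.22,.32],[np.pi,0,np.pi/2])
a=save('top','t7.png'); c=cam('top')
peaks()
m=(cv2.cvtColor(a,cv2.COLOR_RGB2GRAY)>150).astype(np.uint8); m[:,:222]=0;m[:,280:]=0;m[:155]=0;m[220:]=0
cs,_=cv2.findContours(m,cv2.RETR_CCOMP,cv2.CHAIN_APPROX_NONE)
for k in cs:
    r=cv2.minAreaRect(k)
    if r[1][0]*r[1][1]>300:
        w=np.array([back(c,q,0)[:2] for q in cv2.boxPoints(r)]); e=w[1]-w[0];g=w[2]-w[1]
        print('ctr0',w.mean(0).round(4),'ctr14',back(c,r[0],.014)[:2].round(4),np.linalg.norm(e).round(3),np.linalg.norm(g).round(3),np.degrees(np.arctan2(e[1],e[0])).round(1))
for n in('top','side'):
    vision.get_image(n)
    for k in('lantern','work_outline','card_left','card_right'): print(n,k,[(back(cam(n),d['xy'],0)[:2].round(3),round(d['score'],2)) for d in pinpoint(n,k)[:2]])
b=save('side','s7.png'); print(readout.get_obs()['time'])
f=lambda im,x,y,w,h,W,H: cv2.resize(im[y:y+h,x:x+w,::-1],(W,H),interpolation=cv2.INTER_CUBIC)
cv2.imwrite('pics/v7.png',np.hstack([f(a,190,130,110,100,400,364),f(b,210,170,110,100,400,364)]))
```

```text
top mid [-62.4, -1.5] edges [-1.5] [-1.3]
side mid [-0.9, 59.0] edges [-1.2] [-1.0]
ctr0 [ 0.5085 -0.0049] ctr14 [ 0.5065 -0.0045] 0.099 0.091 -3.1
ctr0 [ 0.512  -0.0012] ctr14 [ 0.5102 -0.0009] 0.061 0.064 -0.3
ctr0 [ 0.508  -0.0044] ctr14 [ 0.5059 -0.004 ] 0.132 0.124 -3.0
ctr0 [ 0.508  -0.0042] ctr14 [ 0.5059 -0.0039] 0.124 0.114 -3.1
top lantern [(array([ 0.513, -0.008]), 0.91)]
top work_outline []
top card_left [(array([0.506, 0.139]), 0.82), (array([ 0.583, -0.311]), 0.3)]
top card_right [(array([ 0.578, -0.115]), 0.84)]
side lantern [(array([0.342, 0.297]), 0.85), (array([0.514, 0.006]), 0.73)]
side work_outline []
side card_left [(array([0.509, 0.109]), 0.67), (array([0.506, 0.008]), 0.63)]
side card_right [(array([ 0.575, -0.113]), 0.58)]
27.6167
```

View pics/v7.png

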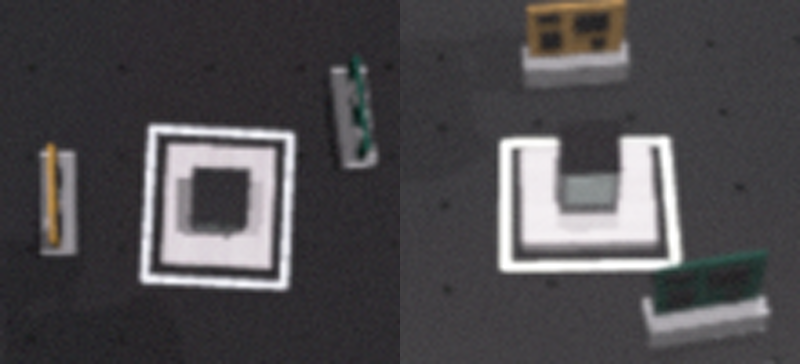

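The lantern is centred to within about 2 mm and 0.1° of the outline. The rotor has not changed, and the cards stand where they were. Handing in.

```bash
python3 -c "
from h import *
print(workorder.sign_off(), readout.get_obs()['time'])"
```

```text
the job is handed in; nothing more can be done
the job is handed in; nothing more can be done
```

The job is handed in. The clock read about 28 s at my last check, and the system gave no verdict.

- **Rotor:** I turned it with three light fingertip strokes of about 5 N until the line was at the top, then let go. With the arm away, the line was about 1–2 mm from the stand centre fitted from both cameras. It had not moved when I measured again after the lantern was placed.
- **Lantern:** I took the one farther from the robot, gripped its head low at 20 N, and dragged it round the far side of the tan card into the empty outline. My last check put it about 2 mm and 0.1° from the outline's centre and direction, standing upright.
- **Cards:** Both cards look the same as before, and nothing was touching the robot.

**Checks that disagreed or failed:**
- Reading the pointers by eye first suggested the line was up to 5 mm off. The wireframe fit of the whole stand brought that down to about 2 mm.
- The trained network's positions for the lantern scattered by 4–12 mm, and it never found the work outline. I relied on measuring the tape and foot outlines directly instead.

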